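# Move the sprayed row to the drying rack, in reverse order

### The job

Move the four sprayed parts (turned pot, can cap, wooden block and flanged bush) from the grey pads on the plywood spraying board to the four bays of the drying rack, one part to a bay, in the reverse order: the part leftmost on the board goes into the rightmost bay, the second from the left into the second from the right, and so on. Set each down the right way up, flat on the floor of its bay and near the bay's middle, and leave all four at rest there.

Things in the scene. Friction and masses are not known exactly. Their poses are not given: they have to be found in the camera images.
- spray_board: where the row starts: plain plywood strip, 100 x 360 mm, fixed, near or far of the two; top 24 mm above the table, four grey pads on it at y = about +127.5, +42.5, -42.5, -127.5 mm (left to right), pad tops 28 mm above the table. Origin: centre of its underside, at table height. x points away from the robot, y left along the row, z up, turned up to 0.15 rad.
- drying_rack: empty wooden rack, 104 x 352 mm, fixed; bays at y = +127.5, +42.5, -42.5, -127.5 mm (left to right), x = 0, each 81 mm along the row, 96 mm deep; floor 24 mm above origin; thin metal dividers rise 11 mm above it, front and rear lips 5 mm. Origin: centre of underside, at table height. x points away from the robot, y left along the row, z up, turned up to 0.15 rad.
- turned_pot: grey turned pot, upright, 62 mm in diameter, 49 mm high, about 0.09 kg. Origin: centre of its underside, z up. It may be grasped across any diameter.
- can_cap: black round can cap, a plain drum, 59 mm in diameter, 47 mm high, about 0.03 kg, open below. Origin: centre of its underside, z up. It may be grasped across any diameter.
- wood_block: plain wooden packing block, 48 mm (its x, across the row) x 65 mm (its y, along the row) x 42 mm high, about 0.06 kg. Origin: centre of its underside, z up. Up to 0.15 rad askew to the board at the start.
- axle_bush: turned aluminium bush standing on its flange: flange 44 mm in diameter and 6 mm thick, above it a plain barrel 28 mm in diameter, 34 mm high in all, a dark bore in its top, about 0.06 kg. Origin: centre of its underside, z up. Grasp it across the barrel, any way round.
- pot_pad: round grey plastic pad, 74 mm in diameter, 4 mm thick, fixed to the spraying board; the turned pot stands centred on it at the start. It stays where it is, so it goes on showing the turned pot's place in the original row. Origin: centre of its underside (24 mm above the table), z up.
- cap_pad: square grey plastic pad, 68 x 68 mm, 4 mm thick, fixed to the spraying board; the can cap stands centred on it at the start. It stays where it is, so it goes on showing the can cap's place in the original row. Origin: centre of its underside (24 mm above the table), z up.
- block_pad: oblong grey plastic pad, 58 x 72 mm, 4 mm thick, fixed to the spraying board; the wooden block stands centred on it at the start. It stays where it is, so it goes on showing the wooden block's place in the original row. Origin: centre of its underside (24 mm above the table), z up.
- bush_pad: small round grey plastic pad, 54 mm in diameter, 4 mm thick, fixed to the spraying board; the bush stands centred on it at the start. It stays where it is, so it goes on showing the bush's place in the original row. Origin: centre of its underside (24 mm above the table), z up.
Mind the look-alikes: they are no part of the job. Leave any purple or turquoise look-alike of the can_cap alone.

How it is judged:
At the end, for the whole second after the job is handed in: Each part stands in the drying-rack bay that mirrors its pad's place on the board, within 15 mm of the bay centre along the row and across it, within 4 mm of the floor height, upright within 0.12 rad, at rest and released (((y of pot_pad in the frame of spray_board between 0.1075 and 0.1475 m and y of turned_pot in the frame of drying_rack between -0.1425 and -0.1125 m) or (y of pot_pad in the frame of spray_board between 0.0225 and 0.0625 m and y of turned_pot in the frame of drying_rack between -0.0575 and -0.0275 m) or (y of pot_pad in the frame of spray_board between -0.0625 and -0.0225 m and y of turned_pot in the frame of drying_rack between 0.0275 and 0.0575 m) or (y of pot_pad in the frame of spray_board between -0.1475 and -0.1075 m and y of turned_pot in the frame of drying_rack between 0.1125 and 0.1425 m)) and x of turned_pot in the frame of drying_rack between -0.015 and 0.015 m and z of turned_pot in the frame of drying_rack between 0.02 and 0.028 m and angle between each of turned_pot, can_cap, wood_block, axle_bush's own z axis and vertical below 0.12 rad and linear speed of each of turned_pot, can_cap, wood_block, axle_bush below 0.02 m/s and angular speed of each of turned_pot, can_cap, wood_block, axle_bush below 0.2 rad/s and ((y of cap_pad in the frame of spray_board between 0.1075 and 0.1475 m and y of can_cap in the frame of drying_rack between -0.1425 and -0.1125 m) or (y of cap_pad in the frame of spray_board between 0.0225 and 0.0625 m and y of can_cap in the frame of drying_rack between -0.0575 and -0.0275 m) or (y of cap_pad in the frame of spray_board between -0.0625 and -0.0225 m and y of can_cap in the frame of drying_rack between 0.0275 and 0.0575 m) or (y of cap_pad in the frame of spray_board between -0.1475 and -0.1075 m and y of can_cap in the frame of drying_rack between 0.1125 and 0.1425 m)) and x of can_cap in the frame of drying_rack between -0.015 and 0.015 m and z of can_cap in the frame of drying_rack between 0.02 and 0.028 m and ((y of block_pad in the frame of spray_board between 0.1075 and 0.1475 m and y of wood_block in the frame of drying_rack between -0.1425 and -0.1125 m) or (y of block_pad in the frame of spray_board between 0.0225 and 0.0625 m and y of wood_block in the frame of drying_rack between -0.0575 and -0.0275 m) or (y of block_pad in the frame of spray_board between -0.0625 and -0.0225 m and y of wood_block in the frame of drying_rack between 0.0275 and 0.0575 m) or (y of block_pad in the frame of spray_board between -0.1475 and -0.1075 m and y of wood_block in the frame of drying_rack between 0.1125 and 0.1425 m)) and x of wood_block in the frame of drying_rack between -0.015 and 0.015 m and z of wood_block in the frame of drying_rack between 0.02 and 0.028 m and ((y of bush_pad in the frame of spray_board between 0.1075 and 0.1475 m and y of axle_bush in the frame of drying_rack between -0.1425 and -0.1125 m) or (y of bush_pad in the frame of spray_board between 0.0225 and 0.0625 m and y of axle_bush in the frame of drying_rack between -0.0575 and -0.0275 m) or (y of bush_pad in the frame of spray_board between -0.0625 and -0.0225 m and y of axle_bush in the frame of drying_rack between 0.0275 and 0.0575 m) or (y of bush_pad in the frame of spray_board between -0.1475 and -0.1075 m and y of axle_bush in the frame of drying_rack between 0.1125 and 0.1425 m)) and x of axle_bush in the frame of drying_rack between -0.015 and 0.015 m and z of axle_bush in the frame of drying_rack between 0.02 and 0.028 m); the robot touches nothing.
It also fails if it takes over 83 s, if anything falls off the work surface, if the arm or the gripper's body presses on something with over 40 N, if the wrist force passes 120 N, or if a joint passes its speed limit or range.

### The arm

A 6-joint arm with a two-finger parallel gripper is mounted at the origin on a cart in front of the work surface, level with it; the furniture and walls round the work are solid. World frame = base frame: x ahead of the robot, y to its left, z up, the work surface at z = 0. Lengths are in m, angles in rad, forces in N, time in s.
With the tool pointing down it reaches from about 0.35 to 0.975 m from the base axis. Payload 4.9 kg.
Tool frame: the origin (TCP) lies on the centre line of the jaws, within the pads' length; the fingertips stand manip.tip_reach ahead of it and the grasp point (between the pads) is the TCP (manip.tip_reach is the distance from the TCP to the fingertips, in m); z points along the fingers, y is the line along which they close (so a half turn about z gives the same grasp; the last joint's range is limited). The gripper opens to 85 mm and grips with 20 to 120 N. Pads are 22 mm wide; open, the fingers measure 114 mm over their backs; the gripper's body (76 mm by 85 mm) begins 54 mm behind the grasp point. The pads swing forward as they close: fully open they stand 13 mm farther back than shut.
Start: joints at [1.071, 0.053, 1.613, -0, 1.476, -0.119], TCP at [0.232, 0.58, 0.25] pointing down, gripper open.
Joint ranges: [-3.01, 3.01], [-1.01, 2.22], [0.06, 2.58], [-1.02, 4.17], [0.09, 2.62], [-3.14, 3.14]. Speed limits (rad/s): [2.57, 2.57, 3.14, 3.14, 3.14, 3.14].

### API

Orientations are given as a unit quaternion [w, x, y, z].
In Python, from plant import manip gives the robot as it stands. The module is installed in compiled form; this text tells all that it offers.
- The arm moves only by the tool move_arm, never from a script. Its argument "rows" is a list of rows, each a list of 7 numbers: the shift along the tool's x, y, z in cm, then the turn, a rotation vector about the tool's x, y, z in degrees, then the opening, from -1 (shut) to 1 (fully open). In form: [[tx, ty, tz, ax, ay, az, jaw], ...]. A call has 1 to 20 rows; each row shifts and turns the commanded pose from where the row before left it, along the tool's axes as they then stand; what a row does not reach is not made up. A row lasts 1/12 s, in which the tool goes at most 41.7 mm and 7.16 degrees, less where a joint would pass 70% of its speed; a pose out of reach is approached as far as the arm can. A call is refused whole if a number of a shift passes 4.17 or a number of a turn 7.16, either way. A call with a gripper value outside its range is refused whole. The fingers move at their own pace and stop on an object; the grip force is fixed at half the most. Time passes only in rows, so rows that do not move let the fingers close. It gives the time, the measured TCP pose, the force, the opening and the grip force at its end, in the units of the state.
- manip.state(): the state, without advancing time (a new reading comes with each control period).
- manip.grab_frame(name): name is "scene" or "top" or "wrist"; returns a dict with "img" (480x640x3 uint8, blue, green, red), "mtx" (3x3 intrinsics, pixels), "k1" (the pictures are not rectified: a ray, as slopes to the right and down, at radius r is drawn at 1 + k1 r^2 times it, then the intrinsics apply), "R" (3x3) and "t" (3): a world point X has camera coordinates R X + t. Camera axes: x right, y down, z forward; pixel columns grow to the right and rows downward; lengths in m; the calibration is good to about 2 mm. A picture is of the moment at which its call begins. There is no depth.
- manip.job_done(): hands the job in; it is judged then, once.
The state is a dict: "time": time; "joint_pos": joint angles; "joint_vel": joint speeds; "joint_efforts": joint torques, N m; "tool_pos": TCP position; "tool_rot": TCP orientation; "contact_force": force on the tool from outside, world axes, zero at the start; "ft_torque": the same for the moment, N m; "gripper_width": opening from 0.0 (shut) to 1.0 (fully open); "grasp_force": force on a finger pad.
Only numpy, scipy, OpenCV 4.12 (cv2) and the standard library are available. Lean on these libraries where they do the work, as an engineer would, in place of code of your own. Each camera call takes 0.05 s, during which the arm holds its last target. There are 200 camera calls.

## Working session

There is one attempt and no reset: what is moved stays moved. The work goes in short steps, Python scripts to look and compute and a tool call to move; the robot and the scene stay as the last step left them, time stands still between calls to the robot, and variables do not carry over. Pictures are saved under pics/ and viewed, at most 17 in all, crops included, and the job is handed in when it is done.

Besides the shell and the picture viewer there is one more tool, called as name(argument=value, ...) on one line, values as JSON. move_arm: Moves the arm, as the interface text tells. Its arguments: {"type":"object","properties":{"rows":{"type":"array","items":{"type":"array","items":{"type":"number"}}}},"required":["rows"]}

```bash
mkdir -p pics; python3 - <<'E'
from plant import manip
import cv2
s=manip.state(); print(s); print(manip.tip_reach)
for n in("scene","top","wrist"):
    f=manip.grab_frame(n); cv2.imwrite(f"pics/{n}0.png",f["img"]); print(n,f["mtx"].tolist(),f["k1"],f["R"].round(4).tolist(),f["t"])
E
```

```text
{'time': 0.0, 'joint_pos': array([ 1.07101839e+00,  5.33533481e-02,  1.61430204e+00, -5.97790451e-06,
        1.47600927e+00, -1.19005466e-01]), 'joint_vel': array([-0.00163142,  0.00157573,  0.00086293,  0.00066738,  0.00017294,
        0.00032045]), 'joint_efforts': array([-8.07950391e-05, -3.93716419e+01, -3.70161545e+01, -1.86909128e-04,
        7.35191221e-03,  3.91438263e-06]), 'tool_pos': array([0.23199298, 0.57971279, 0.24906036]), 'tool_rot': array([-3.12606316e-04,  1.89237784e-01,  9.81930745e-01, -9.87714783e-04]), 'contact_force': array([ 0.49614151,  0.09056867, -0.57924435]), 'ft_torque': array([0.04083698, 0.06105237, 0.00402503]), 'grasp_force': 0.0, 'gripper_width': 1.0019964879207817}
0.019
scene [[467.0467352634169, 0.0, 320.5460155976988], [0.0, 467.0467352634169, 238.08505816203817], [0.0, 0.0, 1.0]] -0.0029577280806102335 [[0.5639, -0.8259, -0.0003], [-0.5515, -0.3763, -0.7445], [0.6147, 0.42, -0.6676]] [-0.16120954  0.42357152  0.53079007]
top [[584.570869515348, 0.0, 326.6154265554881], [0.0, 584.570869515348, 238.15677494974076], [0.0, 0.0, 1.0]] 0.043408856082788 [[-0.0113, -0.9997, -0.022], [-0.9914, 0.014, -0.13], [0.1303, 0.0203, -0.9913]] [0.19735094 0.5365614  1.02848716]
wrist [[357.04151085532243, 0.0, 315.16828034488594], [0.0, 357.04151085532243, 238.9727365687144], [0.0, 0.0, 1.0]] -0.05701582134503397 [[0.3715, 0.9284, -0.0004], [0.895, -0.358, 0.2662], [0.247, -0.0993, -0.9639]] [-0.62544623 -0.03425526  0.37681364]
```

View pics/scene0.png

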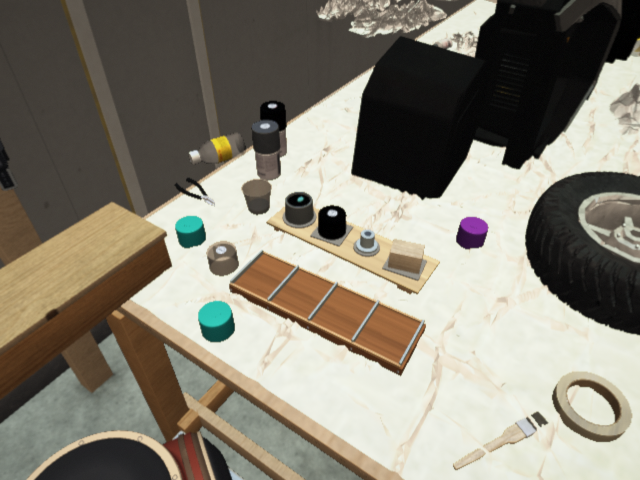

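View pics/top0.png

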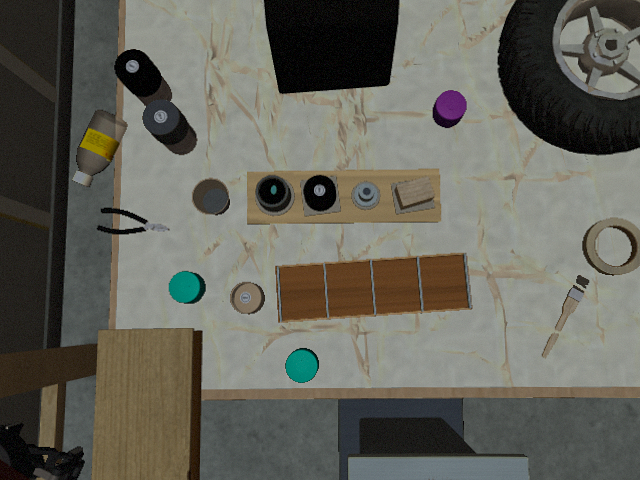

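The row reads left to right: pot (273,194), cap (320,193), bush (365,195) and block (414,195) in the top view. The empty rack lies nearer the robot, around (373,287). The scene view shows the same order, with the pot at (299,208), cap at (332,222), bush at (368,240) and block at (406,255).

```bash
cat > h.py <<'E'
import numpy as np, cv2
from plant import manip
from scipy.spatial.transform import Rotation as Rn
def rays(f,px):
    px=np.atleast_2d(np.asarray(px,float)); m=f["mtx"]
    d=np.c_[(px[:,0]-m[0,2])/m[0,0],(px[:,1]-m[1,2])/m[1,1]]; u=d.copy()
    for _ in range(10): u=d/(1+f["k1"]*(u**2).sum(1,keepdims=True))
    return -f["R"].T@f["t"], np.c_[u,np.ones(len(u))]@f["R"]
def plane(f,px,z):
    c,d=rays(f,px); return c+d*((z-c[2])/d[:,2])[:,None]
def tri(obs):   # [(frame,px)..] -> point, residual
    A=np.zeros((3,3));b=np.zeros(3);L=[]
    for f,p in obs:
        c,d=rays(f,p);d=d[0]/np.linalg.norm(d[0]);P=np.eye(3)-np.outer(d,d);A+=P;b+=P@c;L.append((c,P))
    X=np.linalg.solve(A,b); return X,max(np.linalg.norm(P@(X-c)) for c,P in L)
def proj(f,X):
    c=f["R"]@np.asarray(X,float)+f["t"];u=c[:2]/c[2];u=u*(1+f["k1"]*(u@u));return f["mtx"][:2,:2]@u+f["mtx"][:2,2]
def go(x,y,z,ydir):
    "shift in cm in tool axes and turn (deg about tool z) so tool points down, closing line at angle ydir of world"
    s=manip.state();q=s["tool_rot"];R=Rn.from_quat([q[1],q[2],q[3],q[0]])
    yd=np.array([np.cos(ydir),np.sin(ydir),0]);zd=np.array([0,0,-1.])
    best=min((Rn.from_matrix(np.c_[np.cross(k*yd,zd),k*yd,zd]) for k in(1,-1)),key=lambda T:(R.inv()*T).magnitude())
    print("t",round(s["time"],2),"pos",s["tool_pos"].round(4),"shift cm(tool)",(R.inv().apply(np.array([x,y,z])-s["tool_pos"])*100).round(2),"turn",(R.inv()*best).as_rotvec(degrees=True).round(1),"j",s["joint_pos"].round(2))
E
python3 - <<'E'
from h import *
f=manip.grab_frame("top"); g=manip.grab_frame("scene")
hsv=cv2.cvtColor(f["img"],cv2.COLOR_BGR2HSV)
for n,lo,hi,roi,z in(("rack",(3,90,40),(18,255,200),(265,245,215,85),.024),("board",(12,50,100),(28,255,255),(235,160,220,75),.024)):
    m=cv2.inRange(hsv,lo,hi); k=np.zeros_like(m);x,y,w,h=roi;k[y:y+h,x:x+w]=m[y:y+h,x:x+w]
    k=cv2.morphologyEx(k,cv2.MORPH_OPEN,np.ones((3,3)))
    p=np.argwhere(k)[:,::-1]; P=plane(f,p,z)
    print(n,len(p),cv2.minAreaRect((P[:,:2]*1000).astype(np.float32)))
for n,a,b in(("pot",(273,194),(299,208)),("cap",(319,188),(332,214)),("bush",(366,190),(368,232)),("block",(413,194),(407,249))):
    print(n,tri([(f,a),(g,b)]))
c,d=rays(manip.grab_frame("wrist"),(320,240));print("wristcam",c,manip.state()["tool_pos"])
E
```

```text
rack 9828 ((449.6903076171875, 107.95585632324219), (104.14530181884766, 337.23370361328125), 3.3438761234283447)
board 6353 ((620.9027099609375, 159.32186889648438), (136.77487182617188, 358.4872741699219), 0.2981468737125397)
pot (array([0.62052227, 0.28586595, 0.0510081 ]), np.float64(0.001356251393083839))
cap (array([0.62511631, 0.2027679 , 0.06954147]), np.float64(0.00041882108873722936))
bush (array([0.62202144, 0.11757896, 0.06467351]), np.float64(0.0010005959308262513))
block (array([0.61373909, 0.0322634 , 0.06991211]), np.float64(0.0037420067344879496))
wristcam [0.17002591 0.6059424  0.37259779] [0.23218017 0.58004115 0.24986637]
```

View pics/wrist0.png

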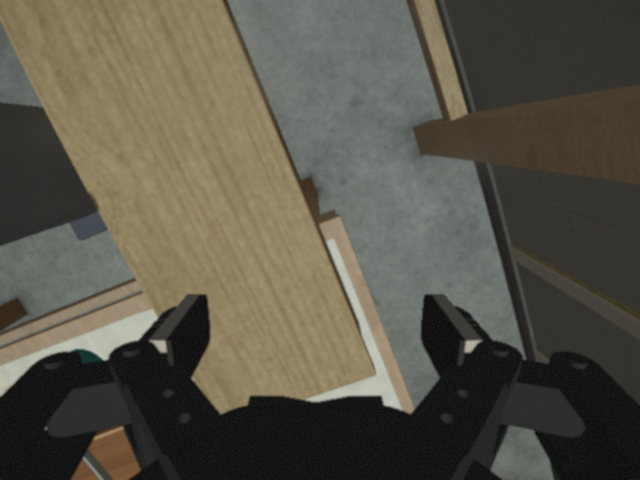

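The wrist view shows the side bench and open floor, with the fingertips at about (180,330) and (450,330). The work is not in view yet, so I'll turn and move over it.

```bash
python3 -c "
from h import *
go(0.53,0.30,0.33,0.03)"
```

```text
t 0.3 pos [0.2322 0.58   0.2499] shift cm(tool) [-38.06 -14.94  -8.01] turn [-0.   0.  66.5] j [ 1.07  0.05  1.61  0.    1.48 -0.12]
```

move_arm(rows=[[0, 0, -0.8, 0, 0, 6.65, 1], [0, 0, -0.8, 0, 0, 6.65, 1], [0, 0, -0.8, 0, 0, 6.65, 1], [0, 0, -0.8, 0, 0, 6.65, 1], [0, 0, -0.8, 0, 0, 6.65, 1], [0, 0, -0.8, 0, 0, 6.65, 1], [0, 0, -0.8, 0, 0, 6.65, 1], [0, 0, -0.8, 0, 0, 6.65, 1], [0, 0, -0.8, 0, 0, 6.65, 1], [0, 0, -0.8, 0, 0, 6.65, 1], [-2.8, 3, 0, 0, 0, 0, 1], [-2.8, 3, 0, 0, 0, 0, 1], [-2.8, 3, 0, 0, 0, 0, 1], [-2.8, 3, 0, 0, 0, 0, 1], [-2.8, 3, 0, 0, 0, 0, 1], [-2.8, 3, 0, 0, 0, 0, 1], [-2.8, 3, 0, 0, 0, 0, 1], [-2.8, 3, 0, 0, 0, 0, 1], [-2.8, 3, 0, 0, 0, 0, 1], [-2.8, 3, 0, 0, 0, 0, 1]])

```text
time: 1.97
tool_pos: [0.5416, 0.3075, 0.3304]
tool_rot: [-0.0, 0.697, 0.717, 0.0]
contact_force: [0.0, 1.0, 1.5]
gripper_width: 1.005
grasp_force: 0.0
```

```bash
cat > snap.py <<'E'
import sys,pickle
from h import *
f=manip.grab_frame("wrist");cv2.imwrite(f"pics/{sys.argv[1]}.png",f["img"]);pickle.dump(f,open(sys.argv[1]+".pkl","wb"))
go(0.53,0.14,0.33,0.03)
E
python3 snap.py w1
```

```text
t 2.02 pos [0.5464 0.3023 0.3298] shift cm(tool) [-16.19  -2.01   0.04] turn [ 0.2  0.3 -0.4] j [ 0.39  0.02  1.52 -0.01  1.6   0.37]
```

View pics/w1.png

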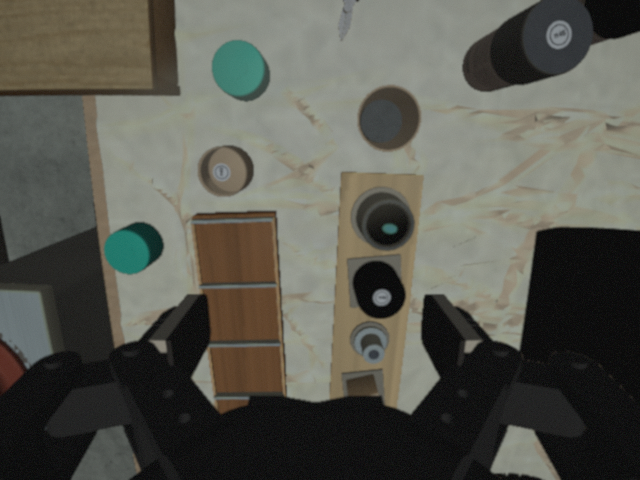

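The wrist view shows the pot at (383,217), cap at (380,290), bush at (371,343) and the block's edge at (362,385). The rack dividers are at rows 218, 285, 343 and 397. I'll take a still picture here and a second one farther right.

```bash
python3 snap.py w2
```

```text
t 2.07 pos [0.5438 0.305  0.3296] shift cm(tool) [-1.647e+01 -1.750e+00 -1.000e-02] turn [ 0.   0.1 -0.4] j [ 0.39  0.01  1.52 -0.    1.61  0.37]
```

move_arm(rows=[[-3.6, 0, 0, 0, 0, 0, 1], [-3.6, 0, 0, 0, 0, 0, 1], [-3.6, 0, 0, 0, 0, 0, 1], [-3.6, 0, 0, 0, 0, 0, 1], [0, 0, 0, 0, 0, 0, 1], [0, 0, 0, 0, 0, 0, 1], [0, 0, 0, 0, 0, 0, 1]])

```text
time: 2.65
tool_pos: [0.5443, 0.1658, 0.3304]
tool_rot: [-0.0, 0.697, 0.717, 0.0]
contact_force: [-0.3, -0.1, 0.6]
gripper_width: 0.999
grasp_force: 0.0
```

```bash
python3 snap.py w3
```

```text
t 2.7 pos [0.5443 0.1663 0.3303] shift cm(tool) [-2.58 -1.51  0.03] turn [-0. -0.  0.] j [ 0.17 -0.12  1.65  0.    1.61  0.13]
```

View pics/w3.png

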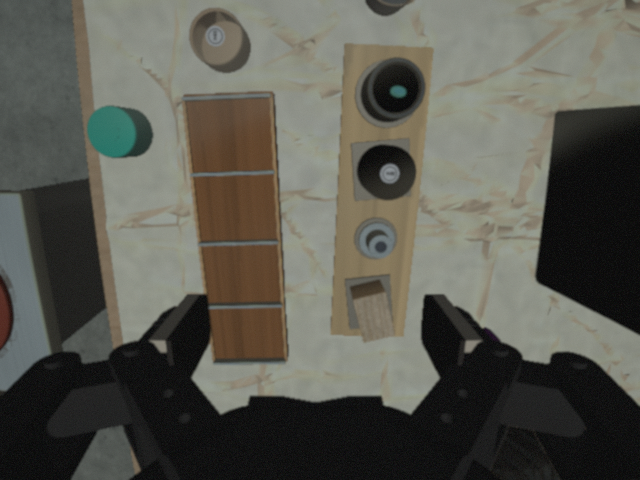

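The second wrist view has all four parts clear: pot top at about (397,88), cap label (390,174), bush bore (379,242) and block top centre (374,310). The rack's corners are near (184,95), (273,92), (287,360) and (214,362). An enlarged side-by-side will give finer pixels.

```bash
python3 - <<'E'
import cv2,numpy as np
a=cv2.imread("pics/w2.png")[160:400,325:435]; b=cv2.imread("pics/w3.png")[40:350,325:440]
a=cv2.resize(a,None,fx=2.5,fy=2.5,interpolation=3);b=cv2.resize(b,None,fx=1.9,fy=1.9,interpolation=3)
c=np.zeros((600,500,3),np.uint8);c[:a.shape[0],:a.shape[1]]=a;c[:b.shape[0],280:280+b.shape[1]]=b[:600,:220]
c=cv2.convertScaleAbs(c,alpha=1.5);cv2.imwrite("pics/z1.png",c)
E
```

```text
(no output)
```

View pics/z1.png

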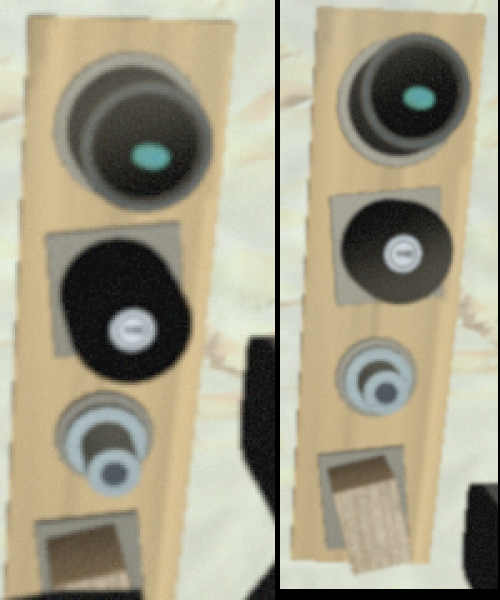

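In the enlarged crops I read the pot rim centre at (145,145) left and (415,92) right, the cap label at (132,330) and (403,254), and the bush bore at (115,474) and (386,393). The block's back edge runs (333,490)–(396,483) on the right. Next I'll enlarge the rack the same way.

```bash
python3 - <<'E'
import cv2,numpy as np
a=cv2.imread("pics/w2.png")[200:420,180:300]; b=cv2.imread("pics/w3.png")[80:380,175:295]
a=cv2.resize(a,None,fx=2.5,fy=2.5,interpolation=3);b=cv2.resize(b,None,fx=2,fy=2,interpolation=3)
c=np.zeros((600,550,3),np.uint8);c[:a.shape[0],:300]=a;c[:,310:]=b
cv2.imwrite("pics/z2.png",cv2.convertScaleAbs(c,alpha=1.6))
E
```

```text
(no output)
```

View pics/z2.png

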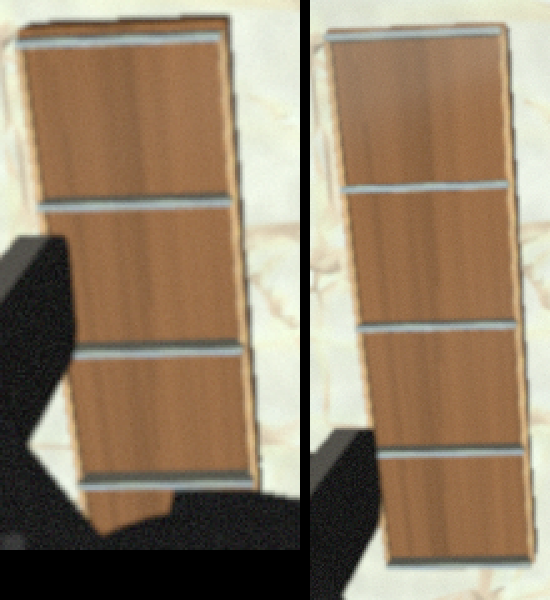

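The rack crops show the divider tops as bright lines. On the left they are at rows 41, 205, 352 and 485, and on the right at rows 33, 187, 326, 453 and 563.

```bash
python3 - <<'E'
from h import *
import pickle
f=pickle.load(open("w2.pkl","rb"));g=pickle.load(open("w3.pkl","rb"))
L=lambda u,v:(325+u/2.5,160+v/2.5); Q=lambda u,v:(325+(u-280)/1.9,40+v/1.9)
for n,a,b in(("pot",(145,145),(415,92)),("cap",(132,330),(403,254)),("bush",(115,474),(386,393)),("blk1",(52,588),(333,490)),("blk2",(127,574),(396,483)),("blkpad1",(36,521),(319,456)),("blkpad2",(135,511),(403,446)),("cappadTL",(47,235),(331,197)),("boardTL",(28,15),(317,8)),("boardTR",(234,20),(485,15))):
    X,r=tri([(f,L(*a)),(g,Q(*b))]);print(n,X.round(4),round(r,4))
T=plane(g,[Q(*p) for p in((333,490),(396,483),(412,563),(355,574))],.07);print("block",T.mean(0),T[:,:2].round(4).tolist())
for i in range(4):
    e=T[(i+1)%4]-T[i];print(np.linalg.norm(e).round(4),np.degrees(np.arctan2(e[1],e[0])).round(1))
B=plane(g,[Q(*p) for p in((317,8),(485,15),(430,562),(292,558))],.024);print("board",B.mean(0),B[:,:2].round(3).tolist())
l=lambda u,v:(180+u/2.5,200+v/2.5); q=lambda u,v:(175+(u-310)/2,80+v/2)
DL=[((22,44),(222,39)),((40,208),(231,203)),((74,354),(241,351)),((80,487),(252,484))]
DR=[((328,36),(498,31)),((343,190),(508,184)),((359,328),(516,325)),((378,455),(524,452)),((389,564),(529,563))]
mm=[]
for i,(p,s) in enumerate(DR):
    if i in(0,1): print("div",i,[tri([(f,l(*DL[i][k])),(g,q(*DR[i][k]))])[0].round(4).tolist() for k in(0,1)])
    P=plane(g,[q(*p),q(*s)],.035);print(P[:,:2].round(4).tolist(),P.mean(0).round(4));mm.append(P[:,:2])
M=np.array(mm)
ex=M[4]-M[0];print("axis y ang",[np.arctan2(-e[0],e[1]).round(4) for e in -ex])
m=M[:,1,:];t=np.array([170,85,0,-85,-170])*1e-3
A=np.polyfit(t,m,1);print("rear fit",A,"yaw",np.arctan2(-A[0,0],A[0,1]))
E
```

```text
pot [0.6234 0.2893 0.0678] 0.0002
cap [0.6224 0.2037 0.0744] 0.0001
bush [0.6219 0.1196 0.0618] 0.0002
blk1 [0.5919 0.0613 0.0754] 0.0003
blk2 [0.6318 0.0628 0.0661] 0.0
blkpad1 [0.5879 0.0608 0.0191] 0.0001
blkpad2 [0.6431 0.0718 0.0244] 0.0006
cappadTL [0.5858 0.2329 0.025 ] 0.0
boardTL [0.5725 0.3411 0.0185] 0.0001
boardTR [0.672  0.3414 0.019 ] 0.0002
block [0.61977489 0.03339763 0.07      ] [[0.5923, 0.0589], [0.6308, 0.0646], [0.6459, 0.0095], [0.61, 0.0007]]
0.0389 8.4
0.0572 -74.7
0.037 -166.3
0.0608 106.9
board [0.62162903 0.16198817 0.024     ] [[0.572, 0.34], [0.671, 0.34], [0.671, -0.016], [0.572, -0.016]]
div 0 [[0.3961, 0.2777, 0.0345], [0.4919, 0.2821, 0.0346]]
[[0.3957, 0.2777], [0.4906, 0.2821]] [0.4432 0.2799 0.035 ]
div 1 [[0.3991, 0.1923, 0.0329], [0.4966, 0.1984, 0.0353]]
[[0.3999, 0.1925], [0.4964, 0.1984]] [0.4482 0.1954 0.035 ]
[[0.4049, 0.1088], [0.5013, 0.1136]] [0.4531 0.1112 0.035 ]
[[0.4122, 0.0236], [0.5066, 0.0289]] [0.4594 0.0263 0.035 ]
[[0.415, -0.0578], [0.5102, -0.0534]] [ 0.4626 -0.0556  0.035 ]
axis y ang [np.float64(0.0574), np.float64(0.0582)]
rear fit [[-0.05792057  0.9888252 ]
 [ 0.50102474  0.11391271]] yaw 0.05850828268004752
```

Measured heights match the text: cap 74 mm, bush 62 mm, block about 70 mm and dividers 34 mm. The board centre is (0.6216, 0.162) with yaw about 0. The rack centre is (0.4534, 0.1114) with yaw 0.058.

```bash
cat > g.py <<'E'
import sys
from h import *
go(*map(float,sys.argv[1:5]))
s=manip.state();print("w",round(s["gripper_width"],3),"gf",round(s["grasp_force"],1),"F",s["contact_force"].round(1))
E
python3 g.py .622 .290 .058 0
```

```text
t 2.7 pos [0.5443 0.1663 0.3303] shift cm(tool) [12.11  8.15 27.24] turn [-0.  -0.   1.8] j [ 0.17 -0.12  1.65  0.    1.61  0.13]
w 1.0 gf 0.0 F [-0.2 -0.5 -0.6]
```

move_arm(rows=[[0, 0, 0, 0, 0, 1.8, 1], [2.47, 1.55, 2, 0, 0, 0, 1], [2.47, 1.55, 2, 0, 0, 0, 1], [2.47, 1.55, 2, 0, 0, 0, 1], [2.47, 1.55, 2, 0, 0, 0, 1], [2.47, 1.55, 2, 0, 0, 0, 1], [0, 0, 3.5, 0, 0, 0, 1], [0, 0, 3.5, 0, 0, 0, 1], [0, 0, 2, 0, 0, 0, 1], [0, 0, 2, 0, 0, 0, 1], [0, 0, 1, 0, 0, 0, 1], [0, 0, 0, 0, 0, 0, 1], [0, 0, 0, 0, 0, 0, 1]])

```text
time: 3.78
tool_pos: [0.622, 0.2895, 0.1103]
tool_rot: [-0.0, 0.707, 0.707, -0.0]
contact_force: [-0.3, 0.4, 1.0]
gripper_width: 1.001
grasp_force: 0.0
```

```bash
python3 g.py .622 .290 .058 0;python3 snap.py w4
```

```text
t 3.78 pos [0.622  0.2895 0.1103] shift cm(tool) [ 0.05 -0.    5.23] turn [-0.  0. -0.] j [0.33 0.31 1.57 0.   1.27 0.33]
w 1.001 gf 0.0 F [-0.3  0.4  1. ]
t 3.83 pos [0.6229 0.2896 0.1118] shift cm(tool) [-14.95  -9.23 -21.85] turn [ 0.1 -0.  -1.8] j [0.33 0.31 1.57 0.   1.27 0.33]
```

View pics/w4.png

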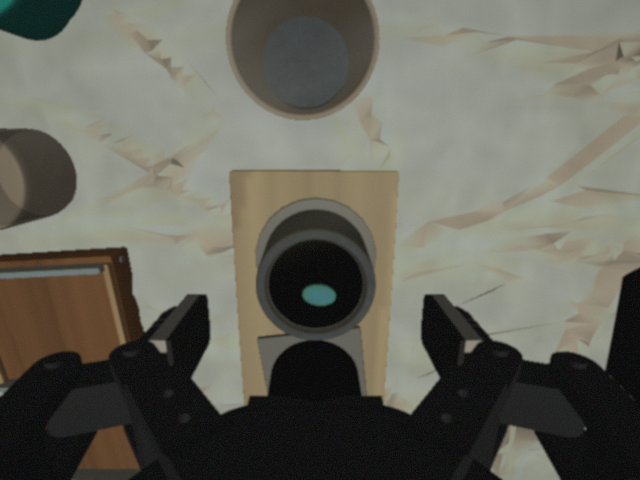

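The pot's rim is centred at (316,283), midway between the fingers at (195,330) and (436,330). I'll go down and grip.

move_arm(rows=[[0, 0, 2.3, 0, 0, 0, 1], [0, 0, 1.8, 0, 0, 0, 1], [0, 0, 1.2, 0, 0, 0, 1], [0, 0, 0, 0, 0, 0, 1], [0, 0, 0, 0, 0, 0, -1], [0, 0, 0, 0, 0, 0, -1], [0, 0, 0, 0, 0, 0, -1], [0, 0, 0, 0, 0, 0, -1], [0, 0, 0, 0, 0, 0, -1], [0, 0, 0, 0, 0, 0, -1]])

```text
time: 4.67
tool_pos: [0.6241, 0.2891, 0.0602]
tool_rot: [0.001, 0.708, 0.706, 0.002]
contact_force: [1.0, 0.1, 6.1]
gripper_width: 0.679
grasp_force: 64.7
```

```bash
python3 g.py .4609 -.0159 .14 0.058
```

```text
t 4.67 pos [0.6241 0.2891 0.0602] shift cm(tool) [-30.53 -16.23  -8.1 ] turn [ 0.2 -0.1 -3.4] j [0.33 0.36 1.59 0.   1.19 0.33]
w 0.679 gf 64.7 F [1.  0.1 6.1]
```

move_arm(rows=[[0, 0, -2, 0, 0, 0, -1], [0, 0, -3.2, 0, 0, 0, -1], [0, 0, -3.2, 0, 0, 0, -1], [-3.39, -1.8, 0, 0, 0, 0, -1], [-3.39, -1.8, 0, 0, 0, 0, -1], [-3.39, -1.8, 0, 0, 0, 0, -1], [-3.39, -1.8, 0, 0, 0, 0, -1], [-3.39, -1.8, 0, 0, 0, 0, -1], [-3.39, -1.8, 0, 0, 0, 0, -1], [-3.39, -1.8, 0, 0, 0, 0, -1], [-3.39, -1.8, 0, 0, 0, 0, -1], [-3.39, -1.8, 0, 0, 0, 0, -1], [0, 0, 0, 0, 0, -3.3, -1], [0, 0, 2, 0, 0, 0, -1], [0, 0, 0, 0, 0, 0, -1], [0, 0, 0, 0, 0, 0, -1]])

```text
time: 6.0
tool_pos: [0.4586, -0.0161, 0.1204]
tool_rot: [-0.001, 0.687, 0.726, -0.001]
contact_force: [-0.1, 0.3, -0.2]
gripper_width: 0.677
grasp_force: 64.6
```

```bash
python3 g.py .4609 -.0159 .0565 0.058;python3 snap.py w5
```

```text
t 6.0 pos [ 0.4586 -0.0161  0.1204] shift cm(tool) [0.01 0.24 6.39] turn [-0.1 -0.  -0.2] j [-0.2  -0.24  2.11  0.    1.27 -0.25]
w 0.677 gf 64.6 F [-0.1  0.3 -0.2]
t 6.05 pos [ 0.4594 -0.016   0.1213] shift cm(tool) [ 15.19   7.9  -20.88] turn [-0.1 -0.   1.5] j [-0.2  -0.24  2.11 -0.    1.27 -0.25]
```

View pics/w5.png

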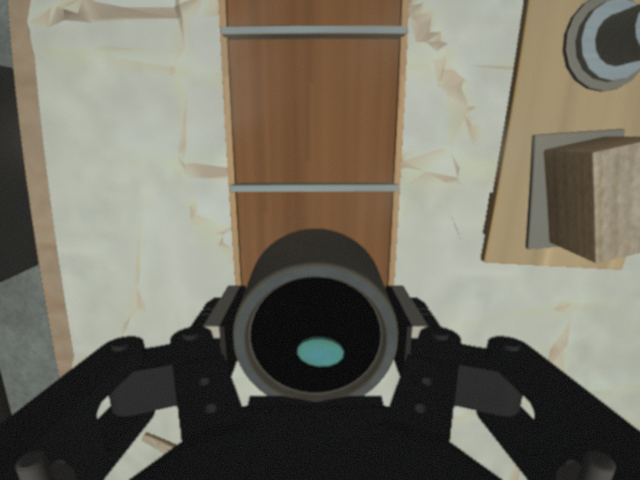

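The pot hangs upright at (316,335) over the rightmost bay, centred on the rack strip whose divider is at row 187. I'll lower it.

move_arm(rows=[[0, 0.2, 2.3, 0, 0, 0, -1], [0, 0, 2.2, 0, 0, 0, -1], [0, 0, 1.2, 0, 0, 0, -1], [0, 0, 0.5, 0, 0, 0, -1], [0, 0, 0.2, 0, 0, 0, -1], [0, 0, 0, 0, 0, 0, -1], [0, 0, 0, 0, 0, 0, -1]])

```text
time: 6.63
tool_pos: [0.4628, -0.0161, 0.0586]
tool_rot: [0.001, 0.687, 0.727, 0.001]
contact_force: [0.4, 0.6, -0.1]
gripper_width: 0.68
grasp_force: 64.6
```

```bash
python3 g.py .4609 -.0159 .0565 0.058
```

```text
t 6.63 pos [ 0.4628 -0.0161  0.0586] shift cm(tool) [ 0.03 -0.19  0.21] turn [ 0.1  0.  -0.1] j [-0.2  -0.14  2.14 -0.    1.14 -0.25]
w 0.68 gf 64.6 F [ 0.4  0.6 -0.1]
```

move_arm(rows=[[0, -0.2, 0.15, 0, 0, 0, -1], [0, 0, 0.1, 0, 0, 0, -1], [0, 0, 0, 0, 0, 0, -1], [0, 0, 0, 0, 0, 0, -1]])

```text
time: 6.97
tool_pos: [0.4604, -0.0164, 0.0561]
tool_rot: [0.001, 0.687, 0.726, 0.0]
contact_force: [-1.1, 0.2, 5.7]
gripper_width: 0.677
grasp_force: 65.4
```

move_arm(rows=[[0, 0, 0, 0, 0, 0, 1], [0, 0, 0, 0, 0, 0, 1], [0, 0, 0, 0, 0, 0, 1], [0, 0, 0, 0, 0, 0, 1], [0, 0, -2, 0, 0, 0, 1], [0, 0, -3.5, 0, 0, 0, 1], [0, 0, -3.5, 0, 0, 0, 1]])

```text
time: 7.55
tool_pos: [0.4582, -0.0159, 0.144]
tool_rot: [-0.002, 0.687, 0.726, -0.001]
contact_force: [1.3, 0.3, -0.2]
gripper_width: 1.0
grasp_force: 0.0
```

```bash
python3 g.py .6225 .204 .058 0
```

```text
t 7.55 pos [ 0.4582 -0.0159  0.144 ] shift cm(tool) [21.04 17.66  8.55] turn [-0.2 -0.1  3.2] j [-0.2  -0.27  2.09  0.    1.32 -0.25]
w 1.0 gf 0.0 F [ 1.3  0.3 -0.2]
```

move_arm(rows=[[0, 0, 0, 0, 0, 3.2, 1], [2.75, 2.05, 0, 0, 0, 0, 1], [2.75, 2.05, 0, 0, 0, 0, 1], [2.75, 2.05, 0, 0, 0, 0, 1], [2.75, 2.05, 0, 0, 0, 0, 1], [2.75, 2.05, 0, 0, 0, 0, 1], [2.75, 2.05, 0, 0, 0, 0, 1], [2.75, 2.05, 0, 0, 0, 0, 1], [2.75, 2.05, 0, 0, 0, 0, 1], [0, 0, 2, 0, 0, 0, 1], [0, 0, 1.5, 0, 0, 0, 1], [0, 0, 0, 0, 0, 0, 1], [0, 0, 0, 0, 0, 0, 1]])

```text
time: 8.63
tool_pos: [0.6218, 0.2028, 0.1072]
tool_rot: [-0.001, 0.707, 0.707, -0.002]
contact_force: [-0.6, -0.5, -0.7]
gripper_width: 1.0
grasp_force: 0.0
```

```bash
python3 g.py .6225 .204 .058 0
```

```text
t 8.63 pos [0.6218 0.2028 0.1072] shift cm(tool) [0.12 0.09 4.92] turn [-0.3  0.1 -0.1] j [ 0.2   0.24  1.65 -0.    1.25  0.2 ]
w 1.0 gf 0.0 F [-0.6 -0.5 -0.7]
```

move_arm(rows=[[0.1, 0, 2.2, 0, 0, 0, 1], [0, 0, 1.6, 0, 0, 0, 1], [0, 0, 1, 0, 0, 0, 1], [0, 0, 0, 0, 0, 0, 1], [0, 0, 0, 0, 0, 0, -1], [0, 0, 0, 0, 0, 0, -1], [0, 0, 0, 0, 0, 0, -1], [0, 0, 0, 0, 0, 0, -1], [0, 0, 0, 0, 0, 0, -1], [0, 0, 0, 0, 0, 0, -1]])

```text
time: 9.47
tool_pos: [0.6253, 0.205, 0.0642]
tool_rot: [0.001, 0.707, 0.707, 0.002]
contact_force: [-0.0, 0.3, 6.9]
gripper_width: 0.657
grasp_force: 64.1
```

```bash
python3 g.py .4559 .069 .14 0.058
```

```text
t 9.47 pos [0.6253 0.205  0.0642] shift cm(tool) [-13.6  -16.91  -7.65] turn [ 0.2 -0.  -3.3] j [ 0.2   0.3   1.66 -0.    1.18  0.2 ]
w 0.657 gf 64.1 F [-0.   0.3  6.9]
```

move_arm(rows=[[0, 0, -2, 0, 0, 0, -1], [0, 0, -3.2, 0, 0, 0, -1], [0, 0, -3.2, 0, 0, 0, -1], [-2.27, -2.82, 0, 0, 0, 0, -1], [-2.27, -2.82, 0, 0, 0, 0, -1], [-2.27, -2.82, 0, 0, 0, 0, -1], [-2.27, -2.82, 0, 0, 0, 0, -1], [-2.27, -2.82, 0, 0, 0, 0, -1], [-2.27, -2.82, 0, 0, 0, 0, -1], [0, 0, 0, 0, 0, -3.3, -1], [0, 0, 2, 0, 0, 0, -1], [0, 0, 0, 0, 0, 0, -1], [0, 0, 0, 0, 0, 0, -1]])

```text
time: 10.55
tool_pos: [0.4535, 0.0685, 0.1249]
tool_rot: [-0.001, 0.687, 0.727, -0.001]
contact_force: [0.1, 0.1, 0.2]
gripper_width: 0.655
grasp_force: 63.7
```

```bash
python3 g.py .4559 .069 .060 0.058;python3 snap.py w6
```

```text
t 10.55 pos [0.4535 0.0685 0.1249] shift cm(tool) [0.03 0.26 6.49] turn [-0.2 -0.  -0.1] j [-0.01 -0.25  2.11  0.    1.28 -0.07]
w 0.655 gf 63.7 F [0.1 0.1 0.2]
t 10.6 pos [0.4543 0.0687 0.1258] shift cm(tool) [  6.69   7.94 -20.43] turn [-0.1 -0.   1.6] j [-0.01 -0.25  2.11  0.    1.28 -0.07]
```

View pics/w6.png

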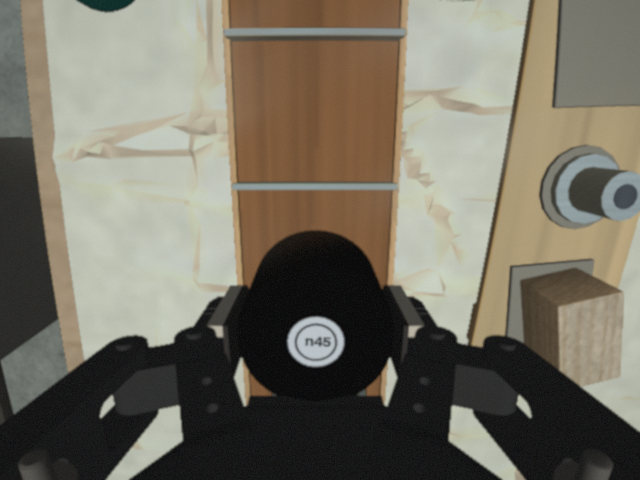

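The can cap, its label at (316,341), is held level over the third bay from the left, with the divider at row 186. I'll lower it until it touches.

move_arm(rows=[[0, 0.1, 2.3, 0, 0, 0, -1], [0, 0, 2.2, 0, 0, 0, -1], [0, 0, 1.2, 0, 0, 0, -1], [0, 0, 0.3, 0, 0, 0, -1], [0, 0, 0.2, 0, 0, 0, -1], [0, 0, 0, 0, 0, 0, -1], [0, 0, 0, 0, 0, 0, -1]])

```text
time: 11.18
tool_pos: [0.4567, 0.0687, 0.0652]
tool_rot: [0.001, 0.686, 0.727, 0.001]
contact_force: [-0.4, -0.4, 0.5]
gripper_width: 0.658
grasp_force: 63.7
```

```bash
python3 g.py .4559 .069 .060 0.058
```

```text
t 11.18 pos [0.4567 0.0687 0.0652] shift cm(tool) [ 0.03 -0.08  0.52] turn [ 0.1  0.  -0. ] j [-0.01 -0.15  2.14  0.    1.15 -0.07]
w 0.658 gf 63.7 F [-0.4 -0.4  0.5]
```

move_arm(rows=[[0, 0, 0.25, 0, 0, 0, -1], [0, 0, 0.2, 0, 0, 0, -1], [0, 0, 0, 0, 0, 0, -1], [0, 0, 0, 0, 0, 0, -1]])

```text
time: 11.52
tool_pos: [0.4564, 0.0687, 0.0602]
tool_rot: [0.001, 0.687, 0.727, 0.001]
contact_force: [0.8, -0.3, 2.8]
gripper_width: 0.657
grasp_force: 64.0
```

move_arm(rows=[[0, 0, 0.1, 0, 0, 0, -1], [0, 0, 0, 0, 0, 0, -1], [0, 0, 0, 0, 0, 0, 1], [0, 0, 0, 0, 0, 0, 1], [0, 0, 0, 0, 0, 0, 1], [0, 0, 0, 0, 0, 0, 1], [0, 0, -2, 0, 0, 0, 1], [0, 0, -3.5, 0, 0, 0, 1], [0, 0, -3.5, 0, 0, 0, 1]])

```text
time: 12.27
tool_pos: [0.4538, 0.0686, 0.1473]
tool_rot: [-0.002, 0.687, 0.727, -0.002]
contact_force: [1.0, 0.4, -0.4]
gripper_width: 0.999
grasp_force: 0.0
```

```bash
python3 g.py .622 .1198 .055 0
```

```text
t 12.27 pos [0.4538 0.0686 0.1473] shift cm(tool) [ 4.14 17.13  9.15] turn [-0.3 -0.   3.3] j [-0.01 -0.27  2.09 -0.    1.33 -0.07]
w 0.999 gf 0.0 F [ 1.   0.4 -0.4]
```

move_arm(rows=[[0, 0, 0, 0, 0, 3.3, 1], [1.03, 3.36, 0, 0, 0, 0, 1], [1.03, 3.36, 0, 0, 0, 0, 1], [1.03, 3.36, 0, 0, 0, 0, 1], [1.03, 3.36, 0, 0, 0, 0, 1], [1.03, 3.36, 0, 0, 0, 0, 1], [0, 0, 2, 0, 0, 0, 1], [0, 0, 2, 0, 0, 0, 1], [0, 0, 0, 0, 0, 0, 1], [0, 0, 0, 0, 0, 0, 1]])

```text
time: 13.1
tool_pos: [0.622, 0.12, 0.1061]
tool_rot: [-0.002, 0.707, 0.707, -0.002]
contact_force: [-0.1, -0.6, 0.6]
gripper_width: 0.999
grasp_force: 0.0
```

```bash
python3 g.py .622 .1198 .056 0; python3 snap.py w7
```

```text
t 13.1 pos [0.622  0.12   0.1061] shift cm(tool) [-0.02  0.02  5.01] turn [-0.3  0.  -0. ] j [0.07 0.2  1.7  0.   1.24 0.07]
w 0.999 gf 0.0 F [-0.1 -0.6  0.6]
t 13.15 pos [0.623  0.12   0.1079] shift cm(tool) [  1.99  -9.34 -22.2 ] turn [-0.1  0.  -1.7] j [ 0.07  0.2   1.7  -0.    1.24  0.07]
```

View pics/w7.png

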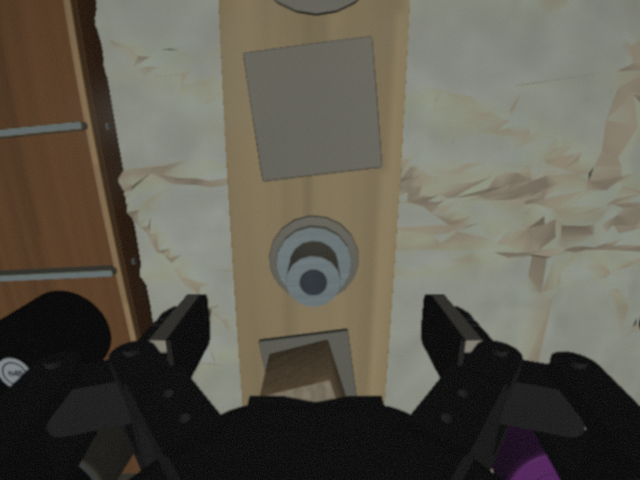

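The bush's bore at (314,282) lies midway between the jaws at (315,330). I'll go down and grip the barrel.

move_arm(rows=[[0, 0, 2.2, 0, 0, 0, 1], [0, 0, 1.7, 0, 0, 0, 1], [0, 0, 1, 0, 0, 0, 1], [0, 0, 0.1, 0, 0, 0, 1], [0, 0, 0, 0, 0, 0, 1], [0, 0, 0, 0, 0, 0, -1], [0, 0, 0, 0, 0, 0, -1], [0, 0, 0, 0, 0, 0, -1], [0, 0, 0, 0, 0, 0, -1], [0, 0, 0, 0, 0, 0, -1], [0, 0, 0, 0, 0, 0, -1], [0, 0, 0, 0, 0, 0, -1], [0, 0, 0, 0, 0, 0, -1]])

```text
time: 14.23
tool_pos: [0.6243, 0.1201, 0.0592]
tool_rot: [0.001, 0.707, 0.707, 0.001]
contact_force: [0.1, -0.3, 3.9]
gripper_width: 0.296
grasp_force: 59.6
```

```bash
python3 g.py .4509 .1538 .14 0.058
```

```text
t 14.23 pos [0.6243 0.1201 0.0592] shift cm(tool) [  3.36 -17.32  -8.1 ] turn [ 0.1 -0.  -3.3] j [0.07 0.26 1.72 0.   1.16 0.07]
w 0.296 gf 59.6 F [ 0.1 -0.3  3.9]
```

move_arm(rows=[[0, 0, -2, 0, 0, 0, -1], [0, 0, -3.2, 0, 0, 0, -1], [0, 0, -3.2, 0, 0, 0, -1], [0.68, -3.46, 0, 0, 0, 0, -1], [0.68, -3.46, 0, 0, 0, 0, -1], [0.68, -3.46, 0, 0, 0, 0, -1], [0.68, -3.46, 0, 0, 0, 0, -1], [0.68, -3.46, 0, 0, 0, 0, -1], [0, 0, 0, 0, 0, -3.3, -1], [0, 0, 2, 0, 0, 0, -1], [0, 0, 0, 0, 0, 0, -1], [0, 0, 0, 0, 0, 0, -1]])

```text
time: 15.23
tool_pos: [0.4492, 0.1539, 0.1209]
tool_rot: [-0.001, 0.687, 0.727, -0.001]
contact_force: [0.1, 0.3, -0.2]
gripper_width: 0.298
grasp_force: 59.3
```

```bash
python3 g.py .4509 .1538 .0552 0.058;python3 snap.py w8
```

```text
t 15.23 pos [0.4492 0.1539 0.1209] shift cm(tool) [-0.02  0.19  6.57] turn [-0.2  0.  -0. ] j [ 0.17 -0.2   2.07 -0.    1.27  0.12]
w 0.298 gf 59.3 F [ 0.1  0.3 -0.2]
t 15.28 pos [0.4502 0.154  0.1219] shift cm(tool) [ -1.86   7.85 -20.83] turn [-0.1  0.   1.5] j [ 0.17 -0.2   2.07 -0.    1.27  0.12]
```

View pics/w8.png

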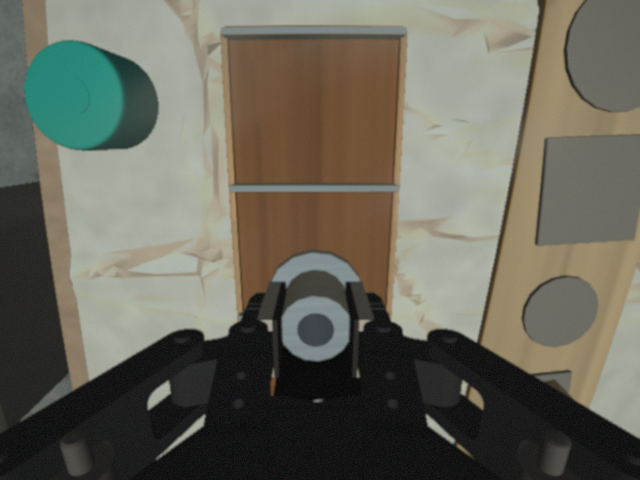

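The bush is held upright at (315,328) over the second bay from the left, with the divider at row 187.

move_arm(rows=[[0, 0, 2.3, 0, 0, 0, -1], [0, 0, 2.2, 0, 0, 0, -1], [0, 0, 1.2, 0, 0, 0, -1], [0, 0, 0.5, 0, 0, 0, -1], [0, 0, 0.2, 0, 0, 0, -1], [0, 0, 0.1, 0, 0, 0, -1], [0, 0, 0, 0, 0, 0, -1], [0, 0, 0, 0, 0, 0, -1]])

```text
time: 15.95
tool_pos: [0.4515, 0.1543, 0.0585]
tool_rot: [0.001, 0.687, 0.727, 0.001]
contact_force: [-1.3, 0.5, 0.0]
gripper_width: 0.3
grasp_force: 59.3
```

move_arm(rows=[[0, 0, 0.2, 0, 0, 0, -1], [0, 0, 0.1, 0, 0, 0, -1], [0, 0, 0.05, 0, 0, 0, -1], [0, 0, 0, 0, 0, 0, -1], [0, 0, 0, 0, 0, 0, -1]])

```text
time: 16.37
tool_pos: [0.4512, 0.1543, 0.0552]
tool_rot: [0.0, 0.687, 0.727, 0.0]
contact_force: [-2.6, -1.4, 5.6]
gripper_width: 0.296
grasp_force: 59.9
```

move_arm(rows=[[0, 0, 0, 0, 0, 0, 1], [0, 0, 0, 0, 0, 0, 1], [0, 0, 0, 0, 0, 0, 1], [0, 0, 0, 0, 0, 0, 1], [0, 0, 0, 0, 0, 0, 1], [0, 0, 0, 0, 0, 0, 1], [0, 0, -2, 0, 0, 0, 1], [0, 0, -3.5, 0, 0, 0, 1], [0, 0, -3.5, 0, 0, 0, 1], [0, 0, 0, 0, 0, 3.3, 1], [-1.2, 3.4, -1, 0, 0, 0, 1], [-1.2, 3.4, -1, 0, 0, 0, 1], [-1.2, 3.4, -1, 0, 0, 0, 1], [-1.2, 3.4, -1, 0, 0, 0, 1], [-1.2, 3.4, -1, 0, 0, 0, 1], [0, 0, 0, 0, 0, 0, 1], [0, 0, 0, 0, 0, 0, 1], [0, 0, 0, 0, 0, 0, 1]])

```text
time: 17.87
tool_pos: [0.6199, 0.0941, 0.193]
tool_rot: [-0.001, 0.707, 0.707, -0.001]
contact_force: [-1.1, 0.7, -0.6]
gripper_width: 1.001
grasp_force: 0.0
```

```bash
python3 g.py .62 .035 .054 0; python3 snap.py w9
```

```text
t 17.87 pos [0.6199 0.0941 0.193 ] shift cm(tool) [-5.92  0.04 13.9 ] turn [-0.1 -0.  -0. ] j [0.03 0.1  1.66 0.   1.38 0.03]
w 1.001 gf 0.0 F [-1.1  0.7 -0.6]
t 17.92 pos [0.6194 0.0944 0.1929] shift cm(tool) [  4.56  -8.96 -13.7 ] turn [-0.1 -0.  -1.7] j [0.03 0.1  1.66 0.   1.38 0.03]
```

View pics/w9.png

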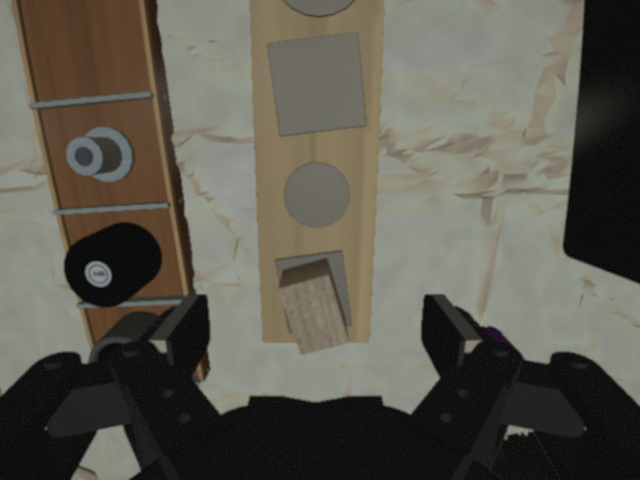

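The bush at (88,156) and cap at (98,272) stand in their bays. The block's top-face corners are about (280,287), (330,274), (347,345) and (303,353), so it is turned somewhat.

```bash
python3 - <<'E'
from h import *
import pickle
g=pickle.load(open("w9.pkl","rb"))
T=plane(g,[(280,287),(330,274),(347,345),(303,353)],.07)[:,:2];print(T.mean(0))
for i in range(4):
    e=T[(i+1)%4]-T[i];print(np.linalg.norm(e).round(4),np.degrees(np.arctan2(e[1],e[0])).round(1))
for n,p in(("bushflange",(95,155)),):print(n,plane(g,[p],.03))
for n,p,z in(("bushtop",(84,156),.058),("caplabel",(98,272),.071)):print(n,plane(g,[p],z))
E
```

```text
[0.62022873 0.03408257]
0.0384 15.6
0.0609 -76.7
0.0352 -168.3
0.0585 106.4
bushflange [[0.44411605 0.15347998 0.03      ]]
bushtop [[0.45293316 0.15378155 0.058     ]]
caplabel [[0.45793577 0.06948433 0.071     ]]
```

move_arm(rows=[[-2, 0, 0, 0, 0, -6, 1], [-2, -0.2, 1, 0, 0, -6, 1], [-1.95, -0.6, 2, 0, 0, 0, 1], [0, 0, 3, 0, 0, 0, 1], [0, 0, 3, 0, 0, 0, 1], [0, 0, 0, 0, 0, 0, 1], [0, 0, 0, 0, 0, 0, 1]])

```text
time: 18.5
tool_pos: [0.6161, 0.0344, 0.1016]
tool_rot: [-0.002, 0.629, 0.777, -0.002]
contact_force: [0.3, 0.6, 1.0]
gripper_width: 1.004
grasp_force: 0.0
```

```bash
python3 g.py .62 .0345 .054 0.22;python3 snap.py w10
```

```text
t 18.5 pos [0.6161 0.0344 0.1016] shift cm(tool) [-0.08  0.41  4.76] turn [-0.3 -0.1 -0.6] j [-0.06  0.17  1.75  0.    1.23 -0.27]
w 1.004 gf 0.0 F [0.3 0.6 1. ]
t 18.55 pos [0.6181 0.0343 0.1041] shift cm(tool) [ 12.18  -6.43 -22.58] turn [-0.  -0.  10.3] j [-0.06  0.17  1.74  0.    1.23 -0.27]
```

View pics/w10.png

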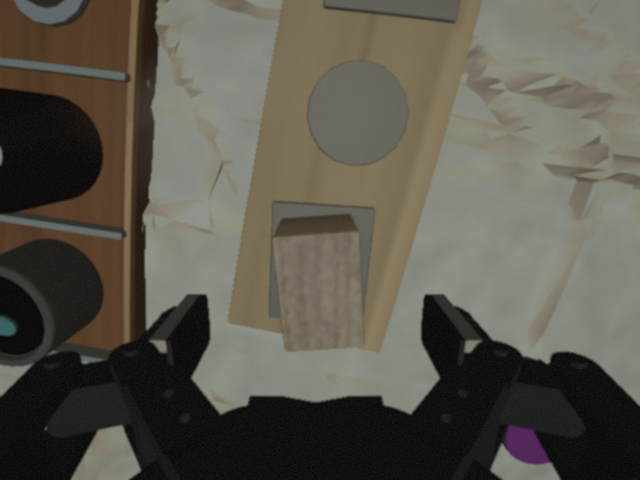

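The block's top at (319,290) is square to the jaws and midway between them, so I'll grip it.

move_arm(rows=[[0, 0.2, 2.2, 0, 0, -1, 1], [0, 0, 1.7, 0, 0, 0, 1], [0, 0, 1, 0, 0, 0, 1], [0, 0, 0, 0, 0, 0, 1], [0, 0, 0, 0, 0, 0, -1], [0, 0, 0, 0, 0, 0, -1], [0, 0, 0, 0, 0, 0, -1], [0, 0, 0, 0, 0, 0, -1], [0, 0, 0, 0, 0, 0, -1], [0, 0, 0, 0, 0, 0, -1], [0, 0, 0, 0, 0, 0, -1]])

```text
time: 19.47
tool_pos: [0.622, 0.034, 0.0566]
tool_rot: [0.001, 0.623, 0.782, 0.001]
contact_force: [0.2, 0.5, 5.3]
gripper_width: 0.457
grasp_force: 62.1
```

```bash
python3 g.py .446 .2387 .14 0.058
```

```text
t 19.47 pos [0.622  0.034  0.0566] shift cm(tool) [ 23.89 -12.53  -8.4 ] turn [0.2 0.  9.7] j [-0.06  0.24  1.75  0.    1.15 -0.29]
w 0.457 gf 62.1 F [0.2 0.5 5.3]
```

move_arm(rows=[[0, 0, -2, 0, 0, 0, -1], [0, 0, -3.2, 0, 0, 0, -1], [0, 0, -3.2, 0, 0, 0, -1], [0, 0, 0, 0, 0, 4.85, -1], [0, 0, 0, 0, 0, 4.85, -1], [2.69, -2.05, 0, 0, 0, 0, -1], [2.69, -2.05, 0, 0, 0, 0, -1], [2.69, -2.05, 0, 0, 0, 0, -1], [2.69, -2.05, 0, 0, 0, 0, -1], [2.69, -2.05, 0, 0, 0, 0, -1], [2.69, -2.05, 0, 0, 0, 0, -1], [2.69, -2.05, 0, 0, 0, 0, -1], [2.69, -2.05, 0, 0, 0, 0, -1], [0, 0, 2, 0, 0, 0, -1], [0, 0, 0, 0, 0, 0, -1], [0, 0, 0, 0, 0, 0, -1]])

```text
time: 20.8
tool_pos: [0.4434, 0.2392, 0.1174]
tool_rot: [-0.001, 0.686, 0.727, -0.002]
contact_force: [-0.1, 0.4, -1.1]
gripper_width: 0.457
grasp_force: 61.6
```

```bash
python3 g.py .446 .2387 .0526 0.058;python3 snap.py w11
```

```text
t 20.8 pos [0.4434 0.2392 0.1174] shift cm(tool) [-0.05  0.28  6.48] turn [-0.2  0.1 -0. ] j [ 0.35 -0.12  2.01 -0.    1.25  0.29]
w 0.457 gf 61.6 F [-0.1  0.4 -1.1]
t 20.85 pos [0.4445 0.239  0.1184] shift cm(tool) [-10.39   7.94 -21.16] turn [-0.1  0.   1.5] j [ 0.35 -0.12  2.01 -0.    1.25  0.29]
```

View pics/w11.png

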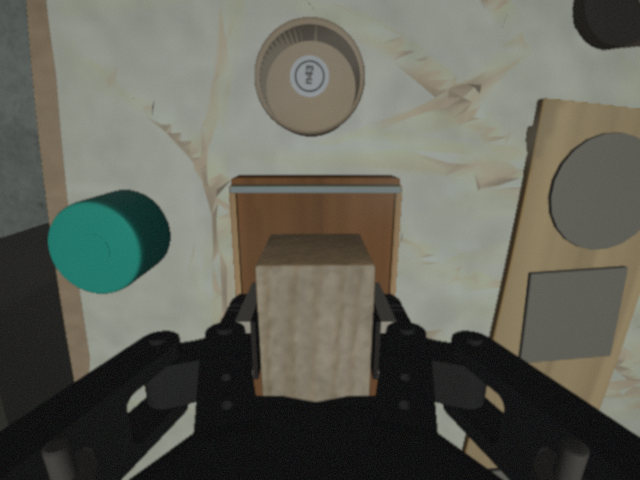

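The block is held square at (315,315) over the leftmost bay, whose end divider is at row 188.

move_arm(rows=[[0, 0.1, 2.3, 0, 0, 0, -1], [0, 0, 2.2, 0, 0, 0, -1], [0, 0, 1.2, 0, 0, 0, -1], [0, 0, 0.5, 0, 0, 0, -1], [0, 0, 0.2, 0, 0, 0, -1], [0, 0, 0.1, 0, 0, 0, -1], [0, 0, 0, 0, 0, 0, -1], [0, 0, 0, 0, 0, 0, -1]])

```text
time: 21.52
tool_pos: [0.4467, 0.2398, 0.055]
tool_rot: [0.0, 0.687, 0.727, 0.001]
contact_force: [0.5, 0.7, 0.1]
gripper_width: 0.462
grasp_force: 61.6
```

move_arm(rows=[[-0.05, 0, 0.15, 0, 0, 0, -1], [0, 0, 0.1, 0, 0, 0, -1], [0, 0, 0.05, 0, 0, 0, -1], [0, 0, 0, 0, 0, 0, -1], [0, 0, 0, 0, 0, 0, -1]])

```text
time: 21.93
tool_pos: [0.4465, 0.2394, 0.0525]
tool_rot: [0.0, 0.686, 0.727, 0.0]
contact_force: [-2.9, -1.2, 6.6]
gripper_width: 0.457
grasp_force: 62.6
```

move_arm(rows=[[0, 0, 0, 0, 0, 0, 1], [0, 0, 0, 0, 0, 0, 1], [0, 0, 0, 0, 0, 0, 1], [0, 0, 0, 0, 0, 0, 1], [0, 0, 0, 0, 0, 0, 1], [0, 0, -2, 0, 0, 0, 1], [0, 0, -3.5, 0, 0, 0, 1], [0, 0, -3.5, 0, 0, 0, 1], [0, 1, -3.5, 0, 0, 0, 1], [0, 1, -3.5, 0, 0, 0, 1], [0, 1, -3.5, 0, 0, 0, 1], [0, 1, -3.5, 0, 0, 0, 1], [0, 1, -3.5, 0, 0, 0, 1], [0, 0, 0, 0, 0, 0, 1], [0, 0, 0, 0, 0, 0, 1], [0, 0, 0, 0, 0, 0, 1]])

```text
time: 23.27
tool_pos: [0.4954, 0.2419, 0.315]
tool_rot: [-0.0, 0.687, 0.727, -0.001]
contact_force: [-0.3, 0.4, -1.1]
gripper_width: 1.002
grasp_force: 0.0
```

```bash
python3 - <<'E'
from h import *
f=manip.grab_frame("wrist");g=manip.grab_frame("top")
a=f["img"];b=cv2.resize(g["img"][160:340,180:480],None,fx=2.5,fy=2.5,interpolation=3)
cv2.imwrite("pics/e1.png",cv2.convertScaleAbs(b,alpha=1.3))
for n,x,y in(("block",.446,.2387),("bush",.4509,.1538),("cap",.4559,.069),("pot",.4609,-.0159)):
    h={"block":.066,"bush":.058,"cap":.071,"pot":.073}[n]; p=proj(g,(x,y,h));print(n,((p-[180,160])*2.5).round(0))
    print(" px scale mm per crop px",np.linalg.norm(plane(g,[p],h)-plane(g,[p+[.4,0]],h)).round(5))
print(manip.state()["time"],manip.state()["contact_force"])
E
```

```text
block [298. 322.]
 px scale mm per crop px 0.0007
bush [419. 315.]
 px scale mm per crop px 0.00071
cap [541. 305.]
 px scale mm per crop px 0.00069
pot [664. 296.]
 px scale mm per crop px 0.00069
23.3667 [-0.58679424  0.34410633  0.05949283]
```

View pics/e1.png

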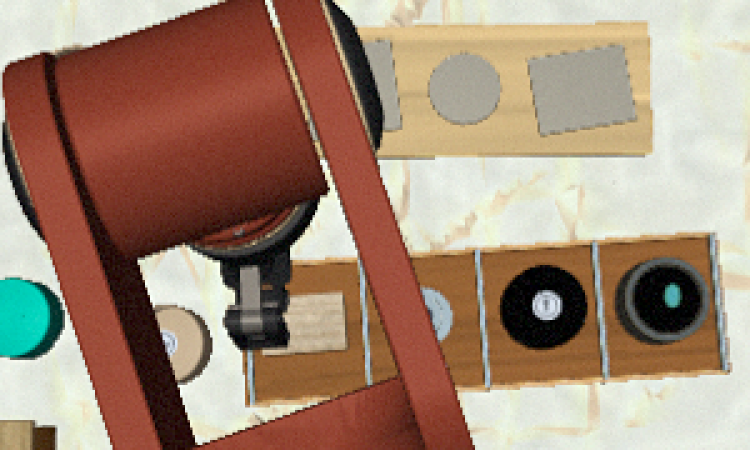

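The top view shows all four parts standing flat in their bays: block (303,322), bush (430,315), cap (545,305) and pot (668,300). Each reading is within a few pixels of its bay centre at 0.7 mm per pixel, except the bush, which is half hidden by the arm. The earlier wrist view put the bush 1 mm from its centre. I'll hand the job in.

```bash
python3 -c "
from plant import manip
print(manip.job_done())"
```

```text
the job is handed in; nothing more can be done
None
```

I moved all four parts to the rack in reverse order (left to right: block, bush, cap, pot) and handed the job in at about 23 s; by the last views each stood upright within about 5 mm of its bay centre, but no verdict came back.

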